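# Pack the star candle holder and bolt its case

### The arm

A 6-joint arm with a two-finger parallel gripper is mounted at the origin on the work surface. World frame = base frame: x ahead of the robot, y to its left, z up, the work surface at z = 0. Lengths are in m, angles in rad, forces in N, time in s.
With the tool pointing down it reaches from about 0.3 to 0.825 m from the base axis. Payload 5.4 kg.
Tool frame: the origin (TCP) lies at the centre of the arm's flange, where the gripper is bolted on; the fingertips stand arm.nose_length ahead of it and the grasp point (between the pads) lies 171 mm ahead of it (arm.nose_length is the distance from the TCP to the fingertips, in m); z points along the fingers, y is the line along which they close (so a half turn about z gives the same grasp; the last joint's range is limited). The gripper opens to 92 mm and grips with 3 to 60 N. Pads are 20 mm wide; open, the fingers measure 128 mm over their backs; the gripper's body (75 mm by 189 mm) begins 69 mm behind the grasp point.
Start: joints at [-1.365, 0.158, 1.597, -0, 1.386, -0.21], TCP at [0.232, -0.526, 0.405] pointing down, gripper open.
Joint ranges: [-2.91, 2.91], [-0.94, 2.29], [0.18, 2.7], [-1.29, 4.43], [0.17, 2.64], [-3, 3]. Speed limits (rad/s): [2.57, 2.57, 3.14, 3.14, 3.14, 3.14].

### API

Orientations are given as a rotation vector (axis times angle).
In Python, from rig import arm gives the robot as it stands. Calls block until the motion is done:
- arm.movep(position, orientation): joint-space move of the TCP to a pose.
- arm.servo_line(position, velocity=0.15, rotation=None, guard=None): straight line of the TCP; rotation=None keeps the orientation; velocity is the mean speed in m/s. With guard (N) it stops when the force on the tool has changed by that much, and returns True; else False.
- arm.move_j(angles): joint-space move.
- arm.ungrasp() and arm.gripper_close(): open the fingers fully, or close them until they stop; the grip force is fixed at half the most.
- arm.pause(seconds).
- arm.solve_ik(position, orientation): joint angles nearest the present ones, or None.
- arm.snapshot(name): name is "scene" or "side" or "wrist"; returns a dict with "image" (480x640x3 uint8, red, green, blue), "range_z" (480x640 float32, m along the optical axis (not along the pixel's ray), 0 where there is no reading), "camera_matrix" (3x3 intrinsics, pixels), "k1" (the pictures are not rectified: a ray, as slopes to the right and down, at radius r is drawn at 1 + k1 r^2 times it, then the intrinsics apply), "R" (3x3) and "t" (3): a world point X has camera coordinates R X + t. Camera axes: x right, y down, z forward; pixel columns grow to the right and rows downward; lengths in m; the calibration is good to about 2 mm. A picture is of the moment at which its call begins.
A pose or a line that the arm cannot do raises arm.MotionError and nothing moves.
- arm.sign_off(): hands the job in; it is judged then, once.
Trained networks look in a picture, given as the dict that the camera call returned (one of the last four; its "shot" number tells which), for a name from the list of things; names that differ only in an ending like _2 or _b are one class to them, and where a whole thing is asked for, a point or a joint stands for the part that bears it (a point fixed in the world has none). Each returns a list of dicts, best first, with "score" (0 to 1); they miss things now and then, are a little off and sometimes report something else, mostly with a low value. They report only what shows in the picture. A call takes as long as a camera call.
- arm.recognise(picture, name): "at" ([x, y, z] in m, in the coordinates of the camera as it stood for that picture, good to about 4 mm: the middle of the surface that is visible of it).
Readings, each from a call of its own:
- arm.get_clock(): time.
- arm.get_joint_positions(): joint angles.
- arm.get_qd(): joint speeds.
- arm.get_joint_efforts(): joint torques, N m.
- arm.get_tcp_pos(): TCP position.
- arm.get_ee_rot(): TCP orientation.
- arm.get_contact_force(): force on the tool from outside, world axes, zero at the start.
- arm.get_torque(): the same for the moment, N m.
- arm.get_width(): finger opening in m.
- arm.get_grasp_force(): force on a finger pad.
Only numpy, scipy, OpenCV 4.12 (cv2) and the standard library are available. Lean on these libraries where they do the work, as an engineer would, in place of code of your own. Each camera call takes 0.05 s, during which the arm holds its last target. There are 200 camera calls.

### The job

Pack the star-shaped candle holder: set it down gently, upright and flat, in the large bay of the open wooden case, then swing the lid down and press it until its catches snap and it is fully shut. Then push the barrel bolt fully home through the lid's keeper and turn its handle all the way down to lock it. The glazed ware is fragile, and the other things on the table and the stamp in the case stay where they are.

Things in the scene. Friction and masses are not known exactly. Their poses are not given: they have to be found in the camera images.
- star: The star-shaped candle holder, loose, about 0.2 kg: a flat eight-pointed terracotta plate, 102 mm from point to point and 10 mm thick, with an upright round collar (the candle cup) 36 mm in diameter at its centre from 10 to 45 mm height. Origin at the centre of the underside, z up. Grip it by the collar.
- disc: A candle holder with the same collar on a round plate 96 mm in diameter, loose; leave it alone. Origin at the centre of the underside.
- square: A candle holder with the same collar on an 86 mm square plate, loose; leave it alone. Origin at the centre of the underside.
- case: Open-topped plywood case fixed to the table: 200 mm along its x, 170 mm along its y, rim 70 mm high, walls and floor 6 mm. Origin at the centre of its underside, z up. The lid hinges on the +y wall. Outside the -y wall a ledge 50 mm high, reaching to y = -132 mm, carries a barrel bolt along x.
- case_bay (a point): Centre of the large bay's floor (case x = 27 mm, y = 0, height 6 mm); axes as the case's. The bay spans case x -42 to 94 mm and y -79 to 79 mm; a divider 60 mm high parts it from the narrow bay (with the stamp) at lower x. Two small sprung steel roller catches stick 6 mm out of the inside of the -y wall at case x = -20 and 75 mm, 58 mm high.
- lid_hinge (a point): Middle of the hinge line, at case y = 85 mm, height 70 mm; fixed to the case, axes as the case's.
- lid (a joint): Lid angle: 0 shut, 1.57 upright, 1.85 wide open (leaning to case +y). A 10 mm panel, 200 x 170 mm, its underside at rim height when shut. The stiff hinge (0.4 N m, 2 to 5 N at the edge) holds it where left. At about 0.06 rad (10 mm gap at the edge) it stops on two sprung catches; about 10 N down near the middle of its free edge snaps it past them and it stays shut.
- lid_edge (a point): Middle of the lid's free edge on its outer (top) face, 170 mm from the hinge line and 10 mm above the underside; moves with the lid. A steel keeper bridge for the bolt, 22 mm wide, sticks 35 mm (along case -y) beyond this edge at case x = 55 mm.
- bolt (a joint): Slide of the barrel bolt along case +x, in m: 0 drawn back, 0.040 fully home with its tip through the lid's keeper. Friction about 1.5 N; stays where it is left. A 12 mm steel rod whose axis is at case y = -107 mm, height 64 mm.
- handle (a joint): Turn of the bolt's handle about the rod: 0 upright, 1.5 fully down, lying out to case -y. An 8 mm bar with an 18 mm ball at its end, centred 45 mm from the rod's axis. Stays where left; needs under 1 N at the ball. A steel guard at case y = -124 to -130 mm, top 80 mm high, stops the handle at about 0.6 rad unless the bolt is within 7 mm of home, where a slot lets it down.
- handle_knob (a point): Centre of the ball on the end of the bolt's handle. With the handle upright it is at case y = -107 mm, height 109 mm, and case x = -50 mm plus the bolt's slide.
- stamp: Small wooden stamp, 26 mm in diameter and 45 mm tall, standing in the narrow bay of the case; leave it. Origin at the centre of the underside.
- jar: Closed amber glass jar, 56 mm in diameter, 75 mm tall; leave it.
- block: Wooden block 85 x 55 x 35 mm; leave it.
- stick: Flat wooden modelling stick 190 x 18 x 8 mm; leave it.
- glazecup: White cup, 68 mm across, 70 mm tall; leave it.

How it is judged:
By the outcome, as a careful person would: the job done as asked, in the order asked, and still so for the second after the job is handed in, with the robot touching nothing.
It also fails if it takes over 70 s, if anything falls off the work surface, if the arm or the gripper's body presses on something with over 40 N, if the wrist force passes 120 N, or if a joint passes its speed limit or range.

## Working session

There is one attempt and no reset: what is moved stays moved. The work goes in short steps, each a Python script; the robot and the scene stay as the last script left them, time stands still between calls to the robot, and variables do not carry over. Pictures are saved under pics/ and viewed, at most 10 in all, crops included, and the job is handed in when it is done.

```bash
mkdir -p pics; ls
cat > h.py <<'E'
import numpy as np, cv2
from rig import arm
from scipy.spatial.transform import Rotation as Ro
def world(s,p): return s["R"].T@(np.asarray(p)-s["t"])
def find(s,n,k=2): return [(round(d["score"],2),world(s,d["at"]).round(4).tolist()) for d in arm.recognise(s,n)[:k]]
def save(s,f,im=None): cv2.imwrite(f"pics/{f}.png",cv2.cvtColor(s["image"] if im is None else im,cv2.COLOR_RGB2BGR))
def cloud(s):
    K=s["camera_matrix"];v,u=np.mgrid[0:480,0:640]
    d=np.array([K[0,0],0,0,0,0]) 
    p=cv2.undistortPoints(np.stack([u,v],-1).reshape(-1,1,2).astype(np.float32),K,np.array([s["k1"],0,0,0,0.])).reshape(-1,2)
    z=s["range_z"].reshape(-1)
    c=np.c_[p*z[:,None],z]
    w=(c-s["t"])@s["R"]; w[z==0]=np.nan
    return w.reshape(480,640,3)
def pix(s,P):
    rv=cv2.Rodrigues(s["R"])[0]
    return cv2.projectPoints(np.asarray(P,float).reshape(-1,3),rv,s["t"],s["camera_matrix"],np.array([s["k1"],0,0,0,0.]))[0].reshape(-1,2)
def down(yaw): # tool z down, tool y (closing) at world angle yaw
    y=np.array([np.cos(yaw),np.sin(yaw),0]);z=np.array([0,0,-1.]);x=np.cross(y,z)
    return Ro.from_matrix(np.c_[x,y,z]).as_rotvec()
E
python3 - <<'E'
from h import *
print(arm.nose_length,arm.get_clock(),arm.get_ee_rot(),arm.get_width())
a=arm.snapshot("scene");b=arm.snapshot("side")
save(a,"scene");save(b,"side")
for n in ["star","disc","square","case","lid_edge","lid","handle_knob","bolt","stamp","jar","block","stick","glazecup"]:
    print(n,find(a,n),find(b,n))
np.savez("a.npz",**{k:a[k] for k in a if k!="shot"});np.savez("b.npz",**{k:b[k] for k in b if k!="shot"})
E
```

```text
pics
0.1901 0.0 [-3.07219295e+00 -6.48134030e-01  8.80275639e-06] 0.09162645334375323
star [(0.81, [0.6277, -0.2118, 0.0071])] [(0.79, [0.6075, -0.2149, 0.0117])]
disc [(0.81, [0.546, -0.3676, 0.008])] [(0.7, [0.5265, -0.3707, 0.0102])]
square [(0.71, [0.4717, -0.2248, 0.0084]), (0.44, [0.5729, 0.111, 0.0499])] [(0.95, [0.4549, -0.225, 0.0112]), (0.49, [0.7263, -0.2849, 0.0067])]
case [] [(0.72, [0.3765, -0.1059, 0.034]), (0.64, [0.5268, 0.1859, 0.0844])]
lid_edge [(0.64, [0.5778, 0.211, 0.1847])] [(0.73, [0.531, 0.2044, 0.1757]), (0.34, [0.6109, -0.2149, 0.0119])]
lid [(0.83, [0.5803, 0.2112, 0.1858])] []
handle_knob [(0.47, [0.5473, 0.0002, 0.0872])] [(0.65, [0.5414, -0.0036, 0.0854])]
bolt [] [(0.71, [0.5394, -0.0043, 0.0651]), (0.24, [0.488, 0.0916, 0.0261])]
stamp [(0.41, [0.4916, 0.0907, 0.0474])] [(0.68, [0.4875, 0.0935, 0.0279])]
jar [(0.92, [0.7658, -0.119, 0.0486])] [(0.92, [0.7396, -0.1238, 0.0542]), (0.51, [0.5445, -0.0026, 0.0834])]
block [(0.56, [0.3638, -0.1192, 0.0286])] [(0.73, [0.377, -0.1089, 0.0391]), (0.44, [0.6088, -0.2136, 0.0132])]
stick [(0.7, [0.7383, -0.2867, 0.0087])] [(0.88, [0.7295, -0.2859, 0.0091])]
glazecup [(0.68, [0.3396, -0.3887, 0.0468])] []
```

View pics/scene.png

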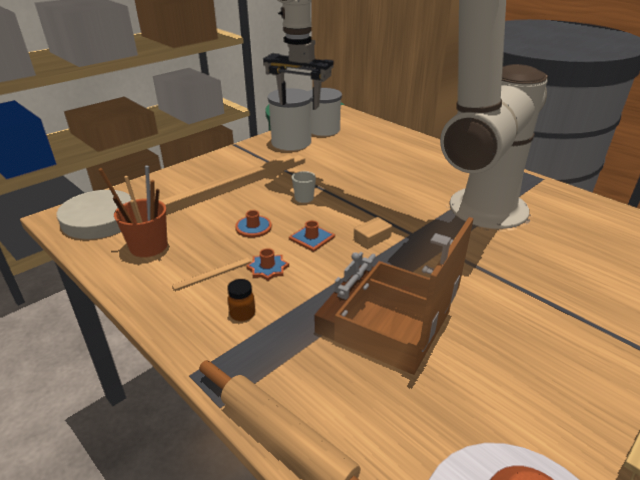

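View pics/side.png

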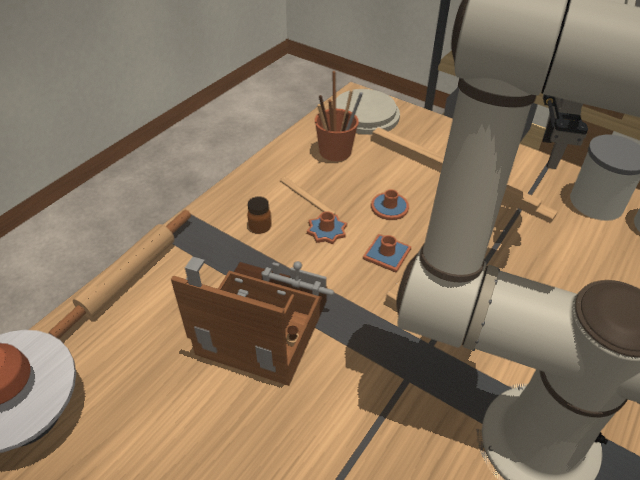

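The star is at scene px (267,262). The open case is at (400,310), with its lid towards world +y and the bolt on the robot's right (side px 295,278). Next I'll take closer views with the wrist camera.

```bash
cat >> h.py <<'E'
def downb(pos,yaw):
    c=[]
    for k in (-1,0,1):
        o=down(yaw+k*np.pi) ; q=arm.solve_ik(pos,o)
        if q is not None: c.append((abs(q[5]),o,q))
    return min(c,key=lambda t:t[0])
E
python3 - <<'E'
from h import *
out={}
for nm,p in (("star",[0.6,-0.215,0.42]),("case",[0.53,0.03,0.48])):
    _,o,q=downb(p,np.arctan2(p[1],p[0])+np.pi/2)
    print(np.round(q,2)); arm.movep(p,o)
    s=arm.snapshot("wrist"); save(s,"w_"+nm); np.savez(f"w_{nm}.npz",**{k:s[k] for k in s if k!="shot"})
    print("cam",world(s,[0,0,0]),s["R"][2])
    for n in ["star","lid_edge","handle_knob","bolt","stamp","case"]: print(n,find(s,n))
    print(arm.get_clock())
a=np.hstack([cv2.imread("pics/w_star.png"),cv2.imread("pics/w_case.png")]);cv2.imwrite("pics/w.png",cv2.resize(a,(800,300),interpolation=cv2.INTER_AREA))
# plate / collar fit
for f in ("w_star","a","b"):
    s=dict(np.load(f+".npz"));w=cloud(s).reshape(-1,3)
    m=(np.hypot(w[:,0]-.615,w[:,1]+.215)<.075)
    t=w[m&(w[:,2]>.04)&(w[:,2]<.055)];pl=w[m&(w[:,2]>.005)&(w[:,2]<.016)]
    print(f,len(t),t.mean(0),t.max(0)-t.min(0),len(pl),(pl.max(0)+pl.min(0))/2,pl.max(0)-pl.min(0))
# rim
for f in ("w_case","a","b"):
    s=dict(np.load(f+".npz"));w=cloud(s).reshape(-1,3)
    m=(w[:,0]>.42)&(w[:,0]<.7)&(w[:,1]>-.03)&(w[:,1]<.25)&(abs(w[:,2]-.07)<.003)
    t=w[m];print(f,len(t)); 
    if len(t): print(cv2.minAreaRect(t[:,:2].astype(np.float32)))
E
```

```text
[-0.53  0.31  1.39 -0.    1.44  1.38]
cam [ 0.66946256 -0.23985342  0.400525  ] [-0.24963717  0.08950698 -0.96419385]
star [(0.56, [0.6194, -0.2197, 0.0109])]
lid_edge [(0.7, [0.6187, -0.2189, 0.0148])]
handle_knob []
bolt [(0.88, [0.5798, 0.0045, 0.0664]), (0.66, [0.6177, -0.2208, 0.0114])]
stamp []
case [(0.81, [0.6151, 0.0323, 0.0474])]
3.5083
[-0.17  0.    1.62 -0.    1.52  1.34]
cam [0.60435146 0.03434487 0.46014494] [-0.26490296 -0.01471033 -0.96416286]
star [(0.83, [0.619, -0.2135, 0.0124]), (0.68, [0.71, -0.283, 0.0067])]
lid_edge [(0.95, [0.5523, 0.2016, 0.1977]), (0.48, [0.5437, -0.0003, 0.1166])]
handle_knob [(0.58, [0.544, 0.0002, 0.1129])]
bolt [(0.93, [0.5518, -0.0066, 0.0667])]
stamp [(0.61, [0.6193, -0.2129, 0.0112]), (0.56, [0.4946, 0.0868, 0.0426])]
case [(0.88, [0.5579, 0.1792, 0.0677])]
4.8833
w_star 387 [ 0.61656328 -0.21851824  0.04503407] [0.03480424 0.034966   0.00842743] 4468 [ 0.61806283 -0.22464945  0.01060973] [0.10218674 0.11208155 0.01069708]
a 59 [ 0.62052426 -0.21917736  0.04244479] [0.03669502 0.0359077  0.00522256] 599 [ 0.61855994 -0.22487568  0.01050148] [0.10169925 0.1091189  0.01093556]
b 94 [ 0.61673604 -0.22128582  0.04470798] [0.03667588 0.03829211 0.01068619] 715 [ 0.61707167 -0.21567118  0.01047497] [0.14246635 0.14804957 0.01094069]
w_case 5199
((0.5510634183883667, 0.09049411118030548), (0.2207261323928833, 0.21567794680595398), 15.077871322631836)
a 801
((0.5545555949211121, 0.0954403430223465), (0.21813586354255676, 0.22584018111228943), 15.00273609161377)
b 940
((0.5508965253829956, 0.09407709538936615), (0.22379310429096222, 0.22504442930221558), 14.545488357543945)
```

View pics/w.png

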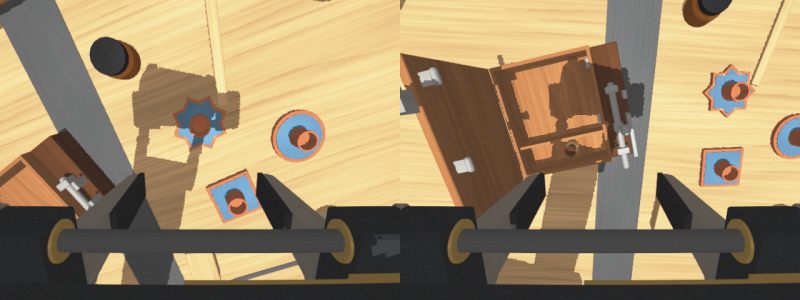

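The wrist view shows the star at (200,122) with clear space around its collar. The case is rotated slightly. I'll fit the case's pose from depth and measure the lid angle.

```bash
cat > fit.py <<'E'
from h import *
from scipy.optimize import least_squares
def rimd(p,c):
    x,y,t=p;R=np.array([[np.cos(t),np.sin(t)],[-np.sin(t),np.cos(t)]])
    q=(c-[x,y])@R.T
    d=np.abs(q)-[.097,.082]
    sd=np.hypot(*np.maximum(d,0).T)+np.minimum(d.max(1),0)
    return np.maximum(abs(sd)-.002,0)
def fit(w,z=.07):
    m=(w[:,0]>.4)&(w[:,0]<.72)&(w[:,1]>-.06)&(w[:,1]<.25)&(abs(w[:,2]-z)<.004)
    t=w[m][:,:2];best=None
    for yaw in np.arange(-.4,.45,.1):
      for x in (.53,.55,.57):
       for y in (.08,.1,.12):
        r=least_squares(rimd,[x,y,yaw],args=(t,),loss="cauchy",f_scale=.001,max_nfev=40)
        if best is None or r.cost<best.cost: best=r
    return best.x,best.cost,np.mean(rimd(best.x,t)<.001)
if __name__=="__main__":
  for f in ("w_case","a","b"):
    s=dict(np.load(f+".npz"));w=cloud(s).reshape(-1,3);w=w[~np.isnan(w[:,0])]
    p,c,i=fit(w);print(f,p.round(4),i)
    x,y,t=p;R=np.array([[np.cos(t),np.sin(t)],[-np.sin(t),np.cos(t)]])
    q=np.c_[(w[:,:2]-[x,y])@R.T,w[:,2]]
    m=(abs(q[:,0])<.1)&(q[:,1]>.06)&(q[:,1]<.19)&(q[:,2]>.1)
    l=q[m];A=np.polyfit(l[:,2]-.07,l[:,1]-.085,1);print("lid slope",A,1.5708+np.arctan(A[0]),l.max(0))
    k=q[(abs(q[:,0])<.08)&(abs(q[:,1]+.107)<.03)&(q[:,2]>.098)&(q[:,2]<.125)];print("knob",len(k),k.mean(0),k.max(0))
    g=q[(q[:,0]>-.03)&(q[:,0]<.085)&(abs(q[:,1])<.07)&(q[:,2]<.02)];print("floor",len(g),g.mean(0))
    st=q[(q[:,0]<-.05)&(q[:,0]>-.09)&(abs(q[:,1])<.07)&(q[:,2]>.045)&(q[:,2]<.056)];print("stamp",len(st),st.mean(0) if len(st) else 0)
E
python3 fit.py
```

```text
w_case [0.5555 0.1132 0.2699] 0.6436054913294798
lid slope [-0.00747033  0.00120044] 1.5633298055188802 [0.09992935 0.09612272 0.28250987]
knob 256 [-0.04031945 -0.11362023  0.11481841] [-0.03255645 -0.10510315  0.11892065]
floor 10647 [ 0.02932407 -0.00066748  0.00660214]
stamp 213 [-0.07088273 -0.00771744  0.04734096]
a [0.5579 0.1136 0.2716] 0.5109561752988048
lid slope [-0.05085932  0.01287818] 1.5199844616530969 [0.09999144 0.09643391 0.28180018]
knob 56 [-0.03877187 -0.11267044  0.11002082] [-0.03318407 -0.10571524  0.11861373]
floor 1316 [ 0.00227068 -0.00421498  0.00463831]
stamp 28 [-0.07009174 -0.0071129   0.04688332]
b [0.555  0.1116 0.2698] 0.4604255319148936
lid slope [-0.03587715  0.01310238] 1.5349382337450304 [0.09993042 0.10036341 0.28433518]
knob 66 [-0.04276844 -0.11172495  0.11373665] [-0.03409271 -0.10610954  0.1203975 ]
floor 0 [nan nan nan]
stamp 74 [-0.07187884 -0.00635209  0.04820721]fit.py:27: RuntimeWarning: Mean of empty slice.
  g=q[(q[:,0]>-.03)&(q[:,0]<.085)&(abs(q[:,1])<.07)&(q[:,2]<.02)];print("floor",len(g),g.mean(0))
  ret = um.true_divide(
```

Case pose is about (0.5555, 0.1132) with yaw 0.27, and the lid is close to upright. I'll grip along a diagonal so the gripper body clears the lid. First the grasp, with a check of the placing pose.

```bash
cat >> h.py <<'E'
CX,CY,CT=0.5555,0.1132,0.2699
def C(x,y,z): return np.array([CX+x*np.cos(CT)-y*np.sin(CT),CY+x*np.sin(CT)+y*np.cos(CT),z])
E
python3 - <<'E'
from h import *
# camera offset in tool frame
R=Ro.from_rotvec(arm.get_ee_rot()).as_matrix();s=dict(np.load("w_case.npz"))
print("cam in tool",(R.T@(world(s,[0,0,0])-arm.get_tcp_pos())).round(3))
g=np.array([.617,-.219,.207]); b=C(.027,-.015,.214)
for yaw in (np.deg2rad(-40)+CT,np.deg2rad(140)+CT):
    o=down(yaw);R=Ro.from_rotvec(o).as_matrix()
    print(np.rad2deg(yaw),"tool x in case:",(Ro.from_euler('z',-CT).as_matrix()@R[:,0]).round(2))
    for p in (g,g+[0,0,.15],b,b+[0,0,.14]):
        q=arm.solve_ik(p,o);print(None if q is None else np.round(q,2))
for y in (0,np.pi/2):
  for p in (C(0,.16,.52),C(0,.13,.405),C(-.06,-.11,.28),C(-.01,-.16,.27)):
    try: print(np.round(downb(p,CT+y)[2],2))
    except ValueError: print("none",p)
E
```

```text
cam in tool [ 0.074 -0.001  0.02 ]
-24.53586910941908 tool x in case: [ 0.64  0.77 -0.  ]
[-0.53  0.57  1.49 -0.    1.09 -0.1 ]
[-0.53  0.4   1.4  -0.    1.34 -0.1 ]
[-0.02  0.42  1.68 -0.    1.04  0.4 ]
[-0.02  0.25  1.59 -0.    1.3   0.4 ]
155.4641308905809 tool x in case: [-0.64 -0.77 -0.  ]
None
None
[-0.02  0.42  1.68  0.    1.04 -2.74]
[-0.02  0.25  1.59  0.    1.3  -2.74]
[ 0.27  0.12  1.42 -0.    1.61  0.  ]
[ 0.22  0.15  1.6  -0.    1.39 -0.05]
[-0.25  0.17  1.85 -0.    1.13 -0.52]
[-0.28  0.33  1.67 -0.    1.14 -0.55]
[ 0.27  0.12  1.42  0.    1.61 -1.57]
[ 0.22  0.15  1.6  -0.    1.39  1.52]
[-0.25  0.17  1.85 -0.    1.13  1.05]
[-0.28  0.33  1.67 -0.    1.14  1.02]
```

Run:
```python
from h import *
o=down(np.deg2rad(-40)+CT); g=np.array([.617,-.219,.207])
arm.movep(g+[0,0,.13],o)
hit=arm.servo_line(g,velocity=.1,guard=6); print("hit",hit,arm.get_tcp_pos())
arm.gripper_close(); print("w",arm.get_width(),arm.get_grasp_force())
arm.servo_line(g+[0,0,.16],velocity=.12); print(arm.get_width(),arm.get_contact_force())
b=C(.027,-.015,.40)
arm.movep(b,o); print(arm.get_width(),arm.get_clock())
s=arm.snapshot("side");save(s,"s2",s["image"][200:420,120:440]);s=arm.snapshot("wrist");save(s,"w2")
a=cv2.imread("pics/s2.png");w=cv2.imread("pics/w2.png");cv2.imwrite("pics/c2.png",np.hstack([cv2.resize(a,(400,275)),cv2.resize(w,(400,275))]))
```

```text
hit False [ 0.61736458 -0.21920756  0.20792421]
w 0.035190574490985185 29.999909698963165
0.03553786357419376 [-0.71355103  0.15482887 -2.22247449]
0.03461685591949603 11.25
```

View pics/c2.png

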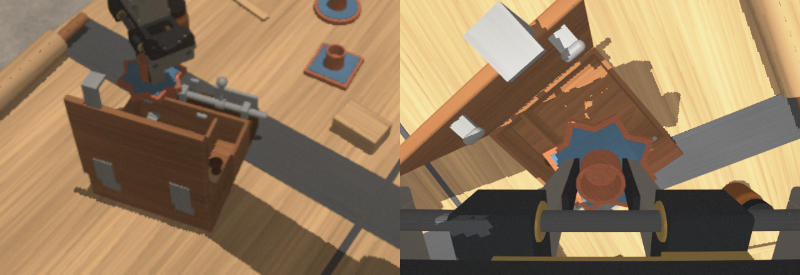

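The star is held level by its collar, above the bay, and the width is 35 mm. I'll lower it under force guard, release and look again.

Run:
```python
from h import *
print(arm.servo_line(C(.027,-.015,.228),velocity=.12,guard=8))
print(arm.servo_line(C(.027,-.015,.209),velocity=.015,guard=2.5),arm.get_tcp_pos(),arm.get_contact_force())
arm.ungrasp(); print(arm.get_contact_force())
arm.servo_line(C(.027,-.015,.43),velocity=.2); arm.movep(C(.027,-.04,.50),arm.get_ee_rot())
s=arm.snapshot("wrist");save(s,"w3");w=cloud(s).reshape(-1,3);w=w[~np.isnan(w[:,0])]
from fit import fit
p,c,i=fit(w);print(p,i)
np.savez("w3.npz",**{k:s[k] for k in s if k!="shot"})
x,y,t=p;q=np.c_[(w[:,:2]-[x,y])@np.array([[np.cos(t),np.sin(t)],[-np.sin(t),np.cos(t)]]).T,w[:,2]]
m=(q[:,0]>-.03)&(q[:,0]<.09)&(abs(q[:,1])<.075)
for a,b in ((.012,.022),(.045,.056)):
    r=q[m&(q[:,2]>a)&(q[:,2]<b)];print(len(r),r.mean(0),r.min(0),r.max(0),np.linalg.lstsq(np.c_[r[:,:2],np.ones(len(r))],r[:,2],rcond=None)[0])
k=q[(abs(q[:,0])<.08)&(abs(q[:,1]+.107)<.03)&(q[:,2]>.098)&(q[:,2]<.125)];print("knob",len(k),k.mean(0),k.min(0),k.max(0))
l=q[(abs(q[:,0])<.1)&(q[:,1]>.06)&(q[:,1]<.19)&(q[:,2]>.1)];print("lid",np.polyfit(l[:,2],l[:,1],1),len(l))
print(arm.get_clock())
```

```text
False
True [0.58547289 0.10596363 0.21295485] [ 0.02803457 -0.33844804  4.96644496]
[ 0.99350583 -0.56443417 -0.51925458]
[0.55577161 0.11354255 0.26793331] 0.660240464344942
2911 [ 0.02691266 -0.01294983  0.01722847] [-0.02403216 -0.06344628  0.01252027] [0.07472481 0.03499386 0.02139607] [0.00017368 0.00015872 0.01722585]
283 [ 0.02447738 -0.0146503   0.05079731] [ 0.00790336 -0.03174941  0.04510367] [0.04303557 0.00323032 0.05356346] [0.02644899 0.02441774 0.05050764]
knob 197 [-0.04033416 -0.11269624  0.11432459] [-0.05053969 -0.12228094  0.09944234] [-0.03302545 -0.10548312  0.11902817]
lid [0.00513237 0.08631596] 16848
16.5
```

View pics/w3.png

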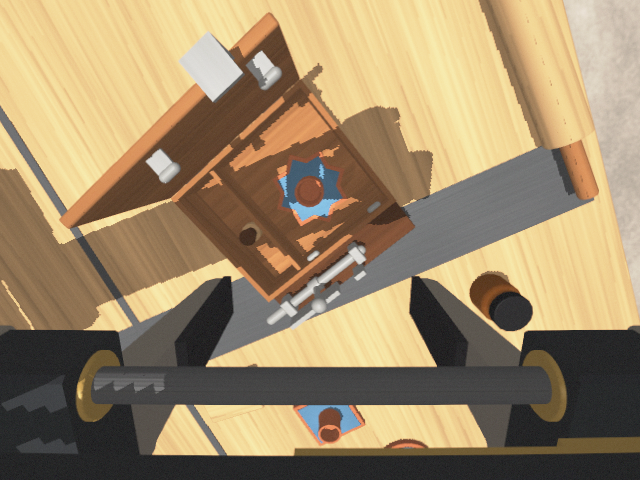

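The star sits flat in the bay at (310,190), the stamp is still in place at (250,235), and the lid is upright at 1.57. Now I'll swing the lid from behind with closed fingers.

Run:
```python
from h import *
N=arm.nose_length; arm.gripper_close()
_,o,q=downb(C(0,.15,.55),CT)
arm.movep(C(0,-.04,.535),o); arm.movep(C(0,.145,.535),o)
def tip(phi,r=.148):
    y=.085-r*np.cos(phi)+.010*np.sin(phi)+.010; z=.07+r*np.sin(phi)+.010*np.cos(phi)
    return C(0,y,z+N)
arm.servo_line(C(0,.145,.215+N),velocity=.2,guard=8)
for k,phi in enumerate(np.linspace(1.57,.2,13)):
    v=.1
    h=arm.servo_line(tip(phi),velocity=v,guard=25)
    f=arm.get_contact_force();print(round(phi,2),h,f.round(1))
    if h: break
print(arm.get_clock())
s=arm.snapshot("side");save(s,"s4",s["image"][180:420,100:420])
```

```text
1.57 False [ 0.3  0.9 -0.4]
1.46 False [1.  0.2 0.4]
1.34 False [-0.1 -0.4 -0.5]
1.23 False [ 0.3 -0.8  0.4]
1.11 False [0.2 0.1 0.3]
1.0 False [-0.4  0.3  0.3]
0.88 False [-0.2  0.2  0.1]
0.77 False [-0.2  0.4 -0.8]
0.66 False [ 0.1 -0.9 -0.3]
0.54 False [0.3 0.2 0.8]
0.43 False [ 0.6  0.5 -0.1]
0.31 False [ 0.4  0.2 -1.1]
0.2 False [-0.1  0.2  0.1]
24.4833
```

View pics/s4.png

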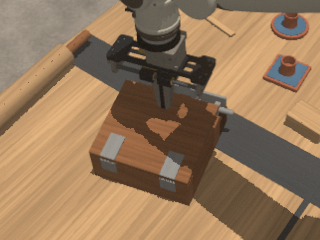

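The lid has nearly reached shut, with the fingertips resting on it. Now the press.

Run:
```python
from h import *
N=arm.nose_length
for z in (.105,.095):
    print(arm.servo_line(C(0,-.066,z+N),velocity=.06,guard=20),arm.get_tcp_pos()[2]-N,arm.get_contact_force().round(1))
for z in (.0785,.0765):
    h=arm.servo_line(C(0,-.066,z+N),velocity=.03,guard=28)
    print(h,arm.get_tcp_pos()[2]-N,arm.get_contact_force().round(1))
    if h: break
arm.servo_line(C(0,-.066,.14+N),velocity=.15)
arm.movep(C(0,-.09,.42),arm.get_ee_rot())
s=arm.snapshot("wrist");save(s,"w5");w=cloud(s).reshape(-1,3);w=w[~np.isnan(w[:,0])]
x,y,t=CX,CY,CT;q=np.c_[(w[:,:2]-[x,y])@np.array([[np.cos(t),np.sin(t)],[-np.sin(t),np.cos(t)]]).T,w[:,2]]
m=(abs(q[:,0])<.09)&(abs(q[:,1])<.08)&(q[:,2]>.05)
l=q[m];print("lid",len(l),np.polyfit(l[:,1],l[:,2],1),np.median(l[l[:,1]<-.06][:,2]))
k=q[(abs(q[:,0])<.08)&(abs(q[:,1]+.107)<.03)&(q[:,2]>.095)&(q[:,2]<.125)];print("knob",len(k),k.mean(0),k.min(0),k.max(0))
print(find(s,"handle_knob"),C(-.042,-.114,.11),arm.get_clock())
```

```text
False 0.10498480196315968 [0.6 0.2 0.1]
False 0.09412530492097987 [ 0.2  0.  -0. ]
False 0.08010872492644044 [-5.3 -0.4 11.7]
False 0.07997263514982933 [-10.7  -0.3  22.4]
lid 111314 [-2.12945675  0.15890842] 0.3419641553186815
knob 353 [-0.04102479 -0.1125527   0.11397865] [-0.05030437 -0.12216192  0.09511331] [-0.03292116 -0.1054122   0.1195121 ]
[(0.89, [0.5395, 0.0001, 0.1129]), (0.42, [0.5573, 0.1084, 0.0801])] [ 0.5454169  -0.00787159  0.11      ] 27.3917
```

View pics/w5.png

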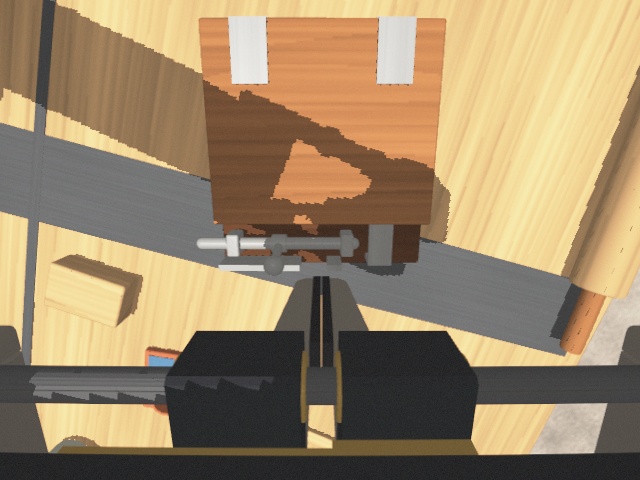

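The lid is shut: it stopped solid at 80 mm under 22 N. The knob is at px (275,265), around case x=-42 and y=-114. I'll push the bolt home.

Run:
```python
from h import *
N=arm.nose_length
s=dict(w=0)
_,o,q=downb(C(-.078,-.113,.16+N),CT+np.pi/2)
arm.movep(C(-.078,-.113,.15+N),o)
print(arm.servo_line(C(-.078,-.113,.095+N),velocity=.1,guard=6))
print(arm.servo_line(C(-.035,-.113,.095+N),velocity=.05,guard=12),arm.get_contact_force().round(1))
print(arm.servo_line(C(-.020,-.113,.095+N),velocity=.02,guard=12),arm.get_contact_force().round(1))
t=np.array(arm.get_tcp_pos());d=t-C(0,0,0);print("finger case x",d[0]*np.cos(CT)+d[1]*np.sin(CT))
arm.servo_line(C(-.045,-.113,.095+N),velocity=.1)
arm.servo_line(C(-.045,-.113,.17+N),velocity=.15)
_,o,q=downb(C(-.01,-.085,.16+N),CT)
arm.movep(C(-.010,-.13,.42),o)
s=arm.snapshot("wrist");save(s,"w6");w=cloud(s).reshape(-1,3);w=w[~np.isnan(w[:,0])]
x,y,t=CX,CY,CT;q=np.c_[(w[:,:2]-[x,y])@np.array([[np.cos(t),np.sin(t)],[-np.sin(t),np.cos(t)]]).T,w[:,2]]
k=q[(abs(q[:,0])<.08)&(abs(q[:,1]+.107)<.03)&(q[:,2]>.095)&(q[:,2]<.125)];print("knob",len(k),k.mean(0),k.min(0),k.max(0))
l=q[(abs(q[:,0])<.09)&(abs(q[:,1])<.08)&(q[:,2]>.05)&(q[:,2]<.1)];print("lid",np.polyfit(l[:,1],l[:,2],1))
print(find(s,"handle_knob"),arm.get_clock())
```

```text
False
False [-0.3  0.2  0.1]
True [-3.3 -1.3  1.6]
finger case x -0.027153854800915096
knob 360 [-0.01035922 -0.11332316  0.11481101] [-0.01877125 -0.1221289   0.10655949] [-0.00216788 -0.10571311  0.11907317]
lid [0.00480057 0.08068087]
[(0.79, [0.5732, 0.0072, 0.1145])] 33.4083
```

View pics/w6.png

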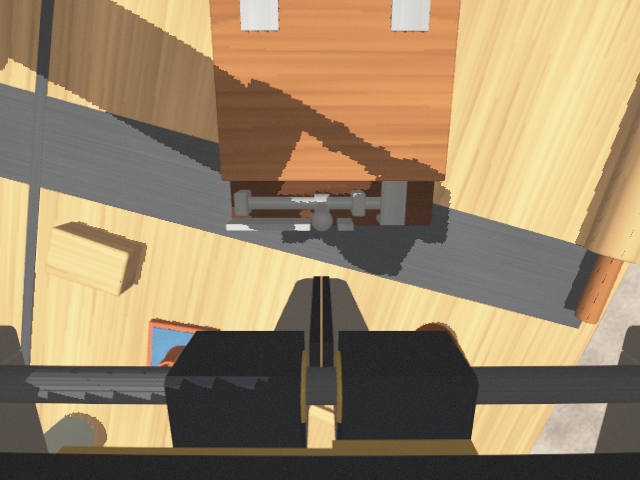

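The bolt is home: the knob is at case x≈-10 mm and lined up with the guard's slot at (322,228). Now I'll turn the handle down.

Run:
```python
from h import *
N=arm.nose_length
_,o,q=downb(C(-.01,-.085,.16+N),CT)
arm.movep(C(-.010,-.084,.15+N),o)
print(arm.servo_line(C(-.010,-.084,.102+N),velocity=.1,guard=6))
for th in np.r_[np.linspace(.1,1.5,9),1.56]:
    By=-.107-.045*np.sin(th);Bz=.064+.045*np.cos(th);f=np.clip(th/1.5,0,1)
    p=C(-.010,By+.009*np.cos(th)+.010-.012*f,Bz+.009*np.sin(th)-.004*(1-f)+N)
    h=arm.servo_line(p,velocity=.06,guard=10);print(round(th,2),h,arm.get_contact_force().round(1))
    if h: break
h=arm.servo_line(p-[0,0,.004],velocity=.02,guard=8);print(h,arm.get_contact_force().round(1),arm.get_tcp_pos()[2]-N)
arm.servo_line(np.r_[p[:2],.15+N],velocity=.15)
arm.movep(C(-.010,-.16,.42),o)
s=arm.snapshot("wrist");save(s,"w7");w=cloud(s).reshape(-1,3);w=w[~np.isnan(w[:,0])]
x,y,t=CX,CY,CT;q=np.c_[(w[:,:2]-[x,y])@np.array([[np.cos(t),np.sin(t)],[-np.sin(t),np.cos(t)]]).T,w[:,2]]
k=q[(abs(q[:,0]+.01)<.025)&(abs(q[:,1]+.152)<.02)&(q[:,2]>.055)&(q[:,2]<.125)];print("knob",len(k),k.mean(0),k.min(0),k.max(0))
l=q[(abs(q[:,0])<.09)&(abs(q[:,1])<.08)&(q[:,2]>.05)&(q[:,2]<.1)];print("lid",np.polyfit(l[:,1],l[:,2],1))
print(find(s,"handle_knob"),arm.get_clock())
```

```text
False
0.1 False [-0.  -0.4  0.4]
0.28 False [-1.3 -0.6 -0. ]
0.45 False [-0.6  0.3 -0.1]
0.62 False [-0.1 -0.  -0.5]
0.8 False [ 0.8 -0.2 -0.4]
0.98 False [-1.   0.8  0.5]
1.15 False [-0.6  0.2  0.5]
1.32 False [-0.   0.  -0.5]
1.5 False [ 0.5 -0.2  1.9]
1.56 False [-2.9  1.7 11.2]
True [-4.4  1.3 10.5] 0.07527177714212335
knob 367 [-0.01044747 -0.14720362  0.07277224] [-0.01932876 -0.15952209  0.06712824] [-0.00224382 -0.1320824   0.07764167]
lid [0.00163815 0.08060238]
[(0.59, [0.5779, -0.0097, 0.0763])] 38.8333
```

View pics/w7.png

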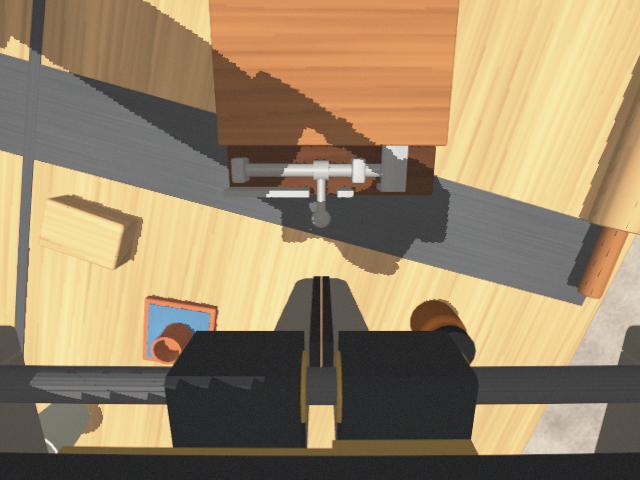

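The handle lies fully down through the slot: the knob is at (320,217), its top is 76 mm high, and it stopped solid under 11 N. The lid is flat at 80 mm, and the arm is clear.

```bash
python3 -c "
from h import *
print(arm.sign_off(),arm.get_clock())"
```

```text
the job is handed in; nothing more can be done
the job is handed in; nothing more can be done
```

The star is packed flat in the large bay, the lid is snapped shut, the bolt is fully home with its handle down, and the job was handed in at about 39 s of the 70 s allowed.

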